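Open the photometer's shutter and hold the amber check filter in its beam

TASK

Lift the red sprung plunger on the bench photometer, swing the shutter plate anticlockwise (seen from above) to its read position (pointer line at the green dot) and let the plunger drop home in the hole there. Then take the amber (orange-tabbed) check filter from the wooden rack, pass its blade straight down through the slot in the shutter plate until the white line on the blade is level with the top of the plate, and keep holding it there, not resting on anything: the job finishes while the gripper is still holding the filter in the slot. Leave the blue filter, the brown bottle and the beaker where they stand.

Things in the scene. Friction and masses are not known exactly. Their poses are not given: they have to be found in the camera images.
- shutter (a joint): Shutter angle about its vertical pivot, rad, growing anticlockwise from above; range -0.03 to 1.6, friction 0.1 N m. Starts at 0 to 0.35, the plunger's pin down in a long parking groove that it cannot leave while down. Read position: 1.20, a single hole 13 mm wide for the 10 mm round-ended pin, 65 mm from the pivot (about 0.02 rad of play). Elsewhere the pin rides on a steel index plate.
- plunger (a joint): How far the sprung plunger is lifted, m: 0 fully down (home), 0.020 fully up. The pin clears the index plate from 0.014 upward. A spring pulls it down with 2.4 N at the bottom and 4.8 N at the top. Riding on the index plate it reads about 0.013; in the hole it falls to 0.
- plunger_knob (a point): Centre of the plunger's round red knob, 26 mm in diameter, 26 mm tall, on a 10 mm steel stem; with the plunger home its underside is 22 mm above the shutter plate's top face, nothing beside it. The shutter carries it 65 mm from the pivot, on the side opposite the slot: hold the knob lifted and carry it round the pivot to turn the shutter. Axes as the shutter's.
- pivot (a point): The shutter's pivot axis at the plate's top face, 113 mm above the bench. The shutter is a grey plate 12 mm thick, 110 mm wide and 170 mm long, one end square and one rounded, on a white photometer housing 230 x 230 mm, 85 mm tall. This frame turns with the shutter: x points from the pivot to the slot, -x to the plunger, z up. Read position: the white pointer line meets the housing's green dot.
- slot (a point): Centre of the slot's mouth on the shutter plate's top face (113 mm above the bench), 50 mm from the pivot, between two white lines. The slot goes right through the plate: 8 mm wide (this frame's x), 38 mm long (y), z up. Only at the read position does it lie over the housing's wider opening (16 x 50 mm), with more than 100 mm of free depth; elsewhere the housing blocks it 28 mm down.
- amber_center (a point): Centre, half-way up, of the amber check filter, 112 mm tall, about 60 g, upright in the rack, z up. Black blade 6 mm thick (frame x), 36 mm wide (y), 80 mm tall, its white line 50 mm above its lower end; on top an orange grip tab 14 mm thick (x), 28 mm wide (y), 32 mm tall, centred 40 mm above this point: grip it across the 14 mm. The tab does not pass the slot.
- amber_line (a point): Centre of the amber filter's blade at the height of its white line: 50 mm above the lower end, 46 mm below the tab's centre.
- rack: Wooden block, 75 (x) x 170 (y) x 45 mm tall, fixed; origin at the centre of its underside. Two pockets, 45 mm either side of the middle along its y, each 9 x 39 mm and 35 mm deep, hold the filters upright, blades along the rack's y, lower ends 10 mm above the bench. Which filter is in which pocket varies.
- blue_center (a point): Centre of the blue-tabbed check filter, otherwise the same as the amber one, in the other pocket: leave it alone.
- reagent_center (a point): Centre of a brown reagent bottle with a black cap, 60 mm in diameter, 125 mm tall, standing near the rack: leave it alone.
- beaker_center (a point): Centre of a glass beaker, 68 mm in diameter, 85 mm tall, open: leave it alone.
Not all that is in view belongs to the job. Leave any turquoise look-alike of the part that bears amber_center alone.

How it is judged (in metres and radians):
On the way, in this order (a step that is already met when the one before it is completed fails the run):
1. the plunger is lifted clear of the index plate with the shutter still parked (value of joint plunger above 0.0125 m and value of joint shutter below 0.6 rad).
2. the shutter is in its read position with the plunger dropped home (value of joint shutter between 1.15 and 1.25 rad and value of joint plunger below 0.003 m), for 0.2 s.
3. the amber filter's blade has entered the slot (all of step 2 and x of amber_line in the frame of slot between -0.006 and 0.006 m and y of amber_line in the frame of slot between -0.006 and 0.006 m and z of amber_line in the frame of slot between -0.01 and 0.04 m).
At the end, for the whole second after the job is handed in: Shutter at 1.20 rad within 0.05, plunger down (under 3 mm); amber filter upright (0.12 rad) in the slot, within 4 mm of its centre, square to it (0.25 rad), white line within 7 mm of the plate's top, at rest, held by the fingers, pressing on the photometer with under 15 N (all of step 2 and x of amber_line in the frame of slot between -0.004 and 0.004 m and y of amber_line in the frame of slot between -0.004 and 0.004 m and z of amber_line in the frame of slot between -0.007 and 0.007 m and angle between amber_line's own z axis and vertical below 0.12 rad and angle between the x axis of amber_line and the x axis of slot, either way round below 0.25 rad and contact force between amber and the fingers above 1 N and contact force between amber and instrument below 15 N and linear speed of amber below 0.02 m/s); the arm keeps its last pose, push and grip.
It fails at once if the blue filter is disturbed (distance of blue_center from where it was at the start of the episode above 0.015 m).
It fails at once if the bottle is disturbed (distance of reagent_center from where it was at the start of the episode above 0.025 m).
It fails at once if the beaker is disturbed (distance of beaker_center from where it was at the start of the episode above 0.025 m).
It also fails if it takes over 58 s, if anything falls off the work surface, if the arm or the gripper's body presses on something with over 40 N, if the wrist force passes 120 N, or if a joint passes its speed limit or range.

ROBOT

A 6-joint arm with a two-finger parallel gripper is mounted at the origin on the work surface. World frame = base frame: x ahead of the robot, y to its left, z up, the work surface at z = 0. Lengths are in mm, angles in rad, forces in N, time in s.
With the tool pointing down it reaches from about 350 to 775 mm from the base axis. Payload 7.3 kg.
Tool frame: the origin (TCP) lies at the very end of the fingers, on their centre line; the grasp point (between the pads) lies 19 mm behind it; z points along the fingers, y is the line along which they close (so a half turn about z gives the same grasp; the last joint's range is limited). The gripper opens to 92 mm and grips with 3 to 60 N. Pads are 19 mm wide; open, the fingers measure 130 mm over their backs; the gripper's body (75 mm by 190 mm) begins 47 mm behind the grasp point.
Start: joints at [-1.409, 0.342, 1.524, -0, 1.275, -0.146], TCP at [159.078, -500.339, 226.741] pointing down, gripper open.
Joint ranges: [-2.53, 2.53], [-0.77, 2.02], [0.04, 2.7], [-1, 4.14], [0.28, 2.66], [-3.11, 3.11]. Speed limits (rad/s): [2.57, 2.57, 3.14, 3.14, 3.14, 3.14].

INTERFACE

Orientations are given as [roll, pitch, yaw] about the fixed x, y, z axes, in that order (R = Rz(yaw) Ry(pitch) Rx(roll)).
In Python, from plant import * gives the robot as it stands.
- The arm moves only by the tool arm_command, never from a script. Its arguments are lists of equal length, an entry for each row: "gripper": the finger opening in mm, from 0 to 91.8; "dp": the shift along the tool's x, y, z in units of 25 mm (1.0 is 25 mm), a list of three; "twist": the turn about the tool's z in units of 5 degrees (1.0 is 5 degrees). A call has exactly 5 rows; each row shifts and turns the commanded pose from where the row before left it, along the tool's axes as they then stand; what a row does not reach is not made up. A row lasts 1/8 s, in which the tool goes at most 62.5 mm and 10.7 degrees, less where a joint would pass 70% of its speed; a pose out of reach is approached as far as the arm can. A call is refused whole if a number of a shift passes 1 or a number of a turn 1, either way. A call with a gripper value outside its range is refused whole. The fingers move at their own pace and stop on an object; the grip force is fixed at half the most. Time passes only in rows, so rows that do not move let the fingers close, or fill a call up. It gives the time, the measured TCP pose, the force, the opening and the grip force at its end, in the units of the state.
- get_obs(): the state, without advancing time (a new reading comes with each control period).
- capture(name): name is "scene" or "top"; returns the picture (420x560x3 uint8, red, green, blue); there is no depth.
- get_calibration(name): a dict with "mtx" (3x3 intrinsics, pixels), "dist_coeffs" ([k1, k2, p1, p2, k3] as OpenCV has them; the pictures are not rectified), "position" and "attitude" of the camera in the world. Camera axes: x right, y down, z forward; pixel columns grow to the right and rows downward; lengths in mm; the calibration is good to about 2 mm. A picture is of the moment at which its call begins. get_calibration takes no time and is no camera call.
- close_job(): hands the job in; it is judged then, once.
The state is a dict: "time": time; "joint_positions": joint angles; "dq": joint speeds; "tau": joint torques, N m; "tool_pos": TCP position; "tcp_rot": TCP orientation; "contact_force": force on the tool from outside, world axes, zero at the start; "moment": the same for the moment, N m; "grip_width": finger opening in mm; "finger_force": force on a finger pad.
Only numpy, scipy, OpenCV 4.12 (cv2) and the standard library are available. Lean on these libraries where they do the work, as an engineer would, in place of code of your own. Each camera call takes 0.05 s, during which the arm holds its last target. There are 200 camera calls.

## Working session

There is one attempt and no reset: what is moved stays moved. The work goes in short steps, Python scripts to look and compute and a tool call to move; the robot and the scene stay as the last step left them, time stands still between calls to the robot, and variables do not carry over. Pictures are saved under pics/ and viewed, at most 10 in all, crops included, and the job is handed in when it is done.

Besides the shell and the picture viewer there is one more tool, called after "Emit:" as name(argument=value, ...) on one line, values as JSON. arm_command: Moves the arm, as the interface text tells. Its arguments: {"type":"object","properties":{"gripper":{"type":"array"},"dp":{"type":"array"},"twist":{"type":"array"}},"required":["gripper","dp","twist"]}

```bash
mkdir -p pics; ls; python3 - <<'E'
from plant import *
import cv2
for n in("scene","top"):
    im=capture(n); cv2.imwrite(f"pics/{n}0.png",im[:,:,::-1]); print(n,get_calibration(n))
print(get_obs())
E
```

```text
pics
scene {'mtx': array([[395.9912474 ,   0.        , 288.24334416],
       [  0.        , 395.9912474 , 211.85544939],
       [  0.        ,   0.        ,   1.        ]]), 'dist_coeffs': array([-0.01648895,  0.        ,  0.        ,  0.        ,  0.        ]), 'position': array([1276.70468322,  424.16964881,  722.2648903 ]), 'attitude': array([-2.27289587,  0.00271933,  2.0196415 ])}
top {'mtx': array([[386.30812198,   0.        , 276.96990999],
       [  0.        , 386.30812198, 212.83219093],
       [  0.        ,   0.        ,   1.        ]]), 'dist_coeffs': array([0.00539675, 0.        , 0.        , 0.        , 0.        ]), 'position': array([ 529.51856616,  100.12787873, 1009.58960805]), 'attitude': array([-3.02750093,  0.01196212, -1.5763219 ])}
{'time': 0.1, 'joint_positions': array([-1.40899520e+00,  3.42683317e-01,  1.52490873e+00, -1.55465210e-05,
        1.27540607e+00, -1.45986151e-01]), 'dq': array([-0.00021298, -0.00215093,  0.000784  ,  0.0005453 ,  0.00104676,
        0.00086207]), 'tau': array([ 4.73466957e-05, -4.32007849e+01, -2.44691902e+01,  7.19163590e-02,
        5.26440656e-02, -4.01041495e-05]), 'tool_pos': array([ 159.014055  , -499.96168917,  226.10320494]), 'tcp_rot': array([-3.14019998e+00, -1.89741051e-04,  3.07791677e-01]), 'contact_force': array([0.39534965, 0.52696662, 0.9109839 ]), 'moment': array([-0.020153  , -0.02118449, -0.00728451]), 'finger_force': 0.0, 'grip_width': 91.77401353482382}
```

View pics/scene0.png

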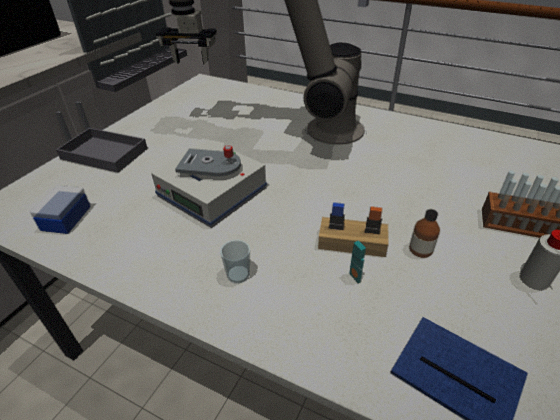

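View pics/top0.png

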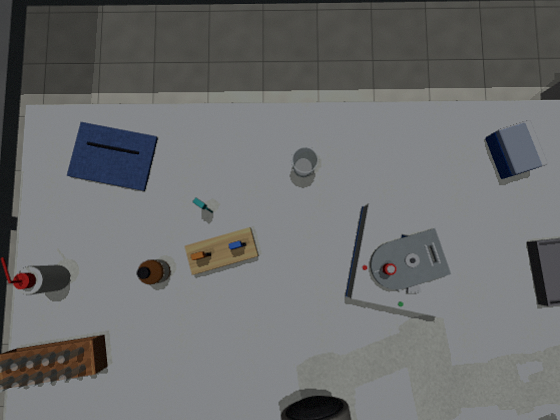

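The scene view shows the orange tab at (375,214), the blue tab at (338,209), a turquoise look-alike at (357,262) and the red knob at (228,151). In the top view the amber filter is at (200,256), blue at (237,245), turquoise at (202,204), the bottle at (152,271), the knob at (390,268) and the green dot at (401,304). I'll take the orange one in the rack, and check it with enlarged crops.

```bash
python3 - <<'E'
import cv2,numpy as np
t=cv2.imread("pics/top0.png")
a=cv2.resize(t[195:325,340:460],None,fx=4.6,fy=4.6,interpolation=cv2.INTER_CUBIC)
cv2.imwrite("pics/c1.png",a)
b=cv2.resize(t[190:290,130:280],None,fx=5,fy=5,interpolation=cv2.INTER_CUBIC)
cv2.imwrite("pics/c2.png",b)
E
```

```text
(no output)
```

View pics/c1.png

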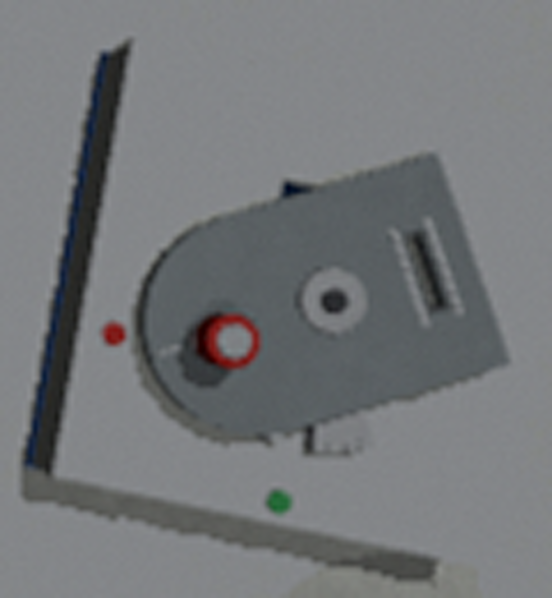

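View pics/c2.png

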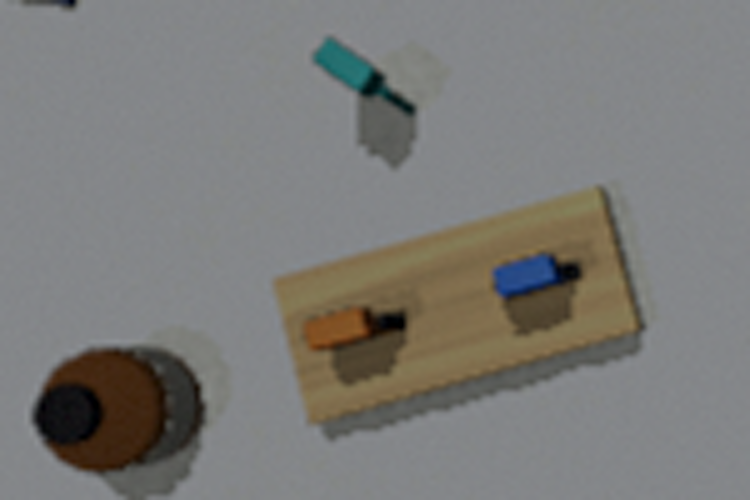

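Both crops confirm the choice. In c1: pivot (334,300), slot (433,272), knob top (237,342), green dot (278,502). In c2: orange tab top centred on (337,329), blue tab at (525,275), rack corners (274,280), (602,186), (642,328), (310,423). The turquoise look-alike lies off the rack.

```bash
cat > h.py <<'E'
from plant import *
import cv2,numpy as np
from scipy.spatial.transform import Rotation as Ro
def ray(name,px):
    c=get_calibration(name); R=Ro.from_euler('xyz',c['attitude']).as_matrix()
    u=cv2.undistortPoints(np.array([[px]],float),c['mtx'],c['dist_coeffs'])[0,0]
    return np.array(c['position']),R@np.array([u[0],u[1],1])
def onz(name,px,z):
    p,d=ray(name,px); return p+d*(z-p[2])/d[2]
def proj(name,P):
    c=get_calibration(name); R=Ro.from_euler('xyz',c['attitude']).as_matrix()
    P=(np.atleast_2d(P)-c['position'])@R
    return cv2.projectPoints(P,np.zeros(3),np.zeros(3),c['mtx'],c['dist_coeffs'])[0][:,0]
E
python3 - <<'E'
from h import *
np.set_printoptions(precision=1,suppress=True)
f1=lambda u,v:((u+.5)/4.6-.5+340,(v+.5)/4.6-.5+195)
f2=lambda u,v:((u+.5)/5-.5+130,(v+.5)/5-.5+190)
P={}
for n,p,z in [('pivot',(334,300),113),('slot',(433,272),113),('knob',(237,342),161),('green',(278,502),85),('reddot',(114,335),85)]:
    P[n]=onz('top',f1(*p),z); print(n,P[n],proj('scene',P[n])[0])
for n,p,z in [('amb',(337,329),122),('blu',(524,276),122),('r0',(274,280),45),('r1',(602,186),45),('r2',(642,328),45),('r3',(310,423),45),('bot',(68,413),125)]:
    P[n]=onz('top',f2(*p),z); print(n,P[n],proj('scene',P[n])[0])
d=P['slot']-P['pivot'];print('slotang',np.arctan2(d[1],d[0]),np.linalg.norm(d))
d=P['pivot']-P['knob'];print('knobang',np.arctan2(d[1],d[0]),np.linalg.norm(d[:2]))
d=P['pivot']-P['green'];print('readang',np.arctan2(d[1],d[0]),np.linalg.norm(d[:2]))
rc=sum(P[f'r{i}'] for i in range(4))/4;print('rackc',rc)
for a,b in('r0','r1'),('r3','r2'):
    d=P[a]-P[b];print(np.arctan2(d[1],d[0]),np.linalg.norm(d))
d=P['amb']-P['blu'];print('pockets',np.arctan2(d[1],d[0]),np.linalg.norm(d),(P['amb']+P['blu'])/2)
E
```

```text
pivot [ 521.7 -199.2  113. ] [206.1 159.4]
slot [ 535.3 -249.   113. ] [188.9 157.7]
knob [ 502.7 -136.9  161. ] [226.7 146.5]
green [ 419.9 -175.6   85. ] [233.2 152.6]
reddot [504.2 -95.3  85. ] [241.7 173.4]
amb [534.5 293.8 122. ] [375.  207.4]
blu [558.2 208.2 122. ] [337.6 203.3]
r0 [559.4 342.5  45. ] [387.2 243.4]
r1 [605.4 178.8  45. ] [317.4 235.1]
r2 [534.5 158.8  45. ] [320.6 215.9]
r3 [488.8 323.1  45. ] [387.  223.5]
bot [497.2 414.9 125. ] [430.  211.5]
slotang -1.3036102597464407 51.58568229330666
knobang -1.275339780026119 65.18579613311707
readang -0.2276569486265685 104.55625753450445
rackc [547.  250.8  45. ]
1.844483204475409 170.0463532921506
1.8424219714952053 170.61753851830053
pockets 1.8408083248676663 88.75048476790529 [546.3 251.  122. ]
```

Cross-checks agree: shutter length, knob radius, rack size and pocket spacing all match the description. The shutter's x axis now points at about -1.285 rad in the world, and at about -0.228 rad in the read position. I'm moving over the knob.

Emit:
arm_command(gripper=[60,60,60,60,60], dp=[[0.875,-0.484,0],[0.875,-0.484,0],[0.875,-0.484,0],[0.875,-0.484,0],[0.875,-0.484,0]], twist=[0,0,0,0,0])

```text
time: 0.72
tool_pos: [245.4, -408.7, 226.4]
tcp_rot: [-3.141, 0.0, 0.308]
contact_force: [-0.7, 0.2, 0.3]
grip_width: 60.1
finger_force: 0.0
```

Emit:
arm_command(gripper=[60,60,60,60,60], dp=[[0.875,-0.484,0],[0.875,-0.484,0],[0.875,-0.484,0],[0.875,-0.484,0],[0.875,-0.484,0]], twist=[0,0,0,0,0])

```text
time: 1.35
tool_pos: [331.3, -317.9, 226.4]
tcp_rot: [-3.141, 0.0, 0.308]
contact_force: [0.0, 0.9, 1.0]
grip_width: 60.2
finger_force: 0.0
```

Emit:
arm_command(gripper=[60,60,60,60,60], dp=[[0.875,-0.484,0],[0.875,-0.484,0],[0.875,-0.484,0],[0.875,-0.484,0],[0.875,-0.484,0]], twist=[0,0,0,0,0])

```text
time: 1.98
tool_pos: [417.1, -227.2, 226.4]
tcp_rot: [-3.141, 0.0, 0.308]
contact_force: [-0.2, 1.0, -0.7]
grip_width: 60.0
finger_force: 0.0
```

Emit:
arm_command(gripper=[60,60,60,60,60], dp=[[0.875,-0.484,0],[0.875,-0.484,0],[0.875,-0.484,0],[0.875,-0.484,0],[0.875,-0.484,0]], twist=[0,0,0,0,0])

```text
time: 2.6
tool_pos: [503.0, -136.4, 226.3]
tcp_rot: [-3.141, 0.001, 0.308]
contact_force: [0.3, -0.4, -0.9]
grip_width: 60.1
finger_force: 0.0
```

Emit:
arm_command(gripper=[60,60,60,60,60], dp=[[0,0,0.77],[0,0,0.77],[0,0,0.77],[0,0,0.77],[0,0,0.72]], twist=[0,0,0,0,0])

```text
time: 3.22
tool_pos: [502.4, -137.0, 130.7]
tcp_rot: [-3.141, 0.001, 0.308]
contact_force: [-0.1, 0.1, -0.6]
grip_width: 60.5
finger_force: 0.0
```

Emit:
arm_command(gripper=[10,10,10,10,10], dp=[[0,0,0],[0,0,0],[0,0,0],[0,0,0],[0,0,0]], twist=[0,0,0,0,0])

```text
time: 3.85
tool_pos: [502.7, -136.5, 132.3]
tcp_rot: [-3.141, -0.001, 0.308]
contact_force: [-1.3, 5.0, 5.4]
grip_width: 25.3
finger_force: 30.0
```

Emit:
arm_command(gripper=[10,10,10,10,10], dp=[[0,0,-0.24],[0,0,-0.24],[0,0,-0.2],[0,0,0],[0,0,0]], twist=[0,0,0,0,0])

```text
time: 4.47
tool_pos: [502.4, -136.7, 148.5]
tcp_rot: [-3.141, 0.001, 0.308]
contact_force: [1.1, 5.0, -5.0]
grip_width: 25.4
finger_force: 30.0
```

```bash
python3 - <<'E'
from h import *
o=get_obs();print(o['tool_pos'],o['contact_force'],o['grip_width'])
# arc rows: 15 rows of 4.0deg; yaw start .308
piv=np.array([521.7,-199.2]); k=np.array([502.6,-136.7])
yaw=.308; d=k-piv; n=15; th=1.053/n
R=lambda a:np.array([[np.cos(a),-np.sin(a)],[np.sin(a),np.cos(a)]])
for i in range(n):
    nd=R(th)@d; w=nd-d; x=np.array([np.cos(yaw),np.sin(yaw)]);y=np.array([np.sin(yaw),-np.cos(yaw)])
    print(i,np.round([w@x/25,w@y/25],3),np.round(piv+nd,1)); d=nd; yaw+=th
print(np.degrees(th)/5)
E
```

```text
[ 502.41254711 -136.67868322  148.51966498] [ 1.08705765  5.0408074  -5.01748015] 25.366001913010297
0 [-0.183  0.004] [ 498.3 -138.2]
1 [-0.183  0.004] [ 494. -140.]
2 [-0.183  0.004] [ 490.  -142.1]
3 [-0.183  0.004] [ 486.  -144.4]
4 [-0.183  0.004] [ 482.3 -147.1]
5 [-0.183  0.004] [ 478.7 -150. ]
6 [-0.183  0.004] [ 475.4 -153.1]
7 [-0.183  0.004] [ 472.2 -156.5]
8 [-0.183  0.004] [ 469.4 -160. ]
9 [-0.183  0.004] [ 466.8 -163.8]
10 [-0.183  0.004] [ 464.4 -167.8]
11 [-0.183  0.004] [ 462.3 -171.8]
12 [-0.183  0.004] [ 460.6 -176.1]
13 [-0.183  0.004] [ 459.1 -180.4]
14 [-0.183  0.004] [ 457.9 -184.9]
0.8044327443636758
```

Emit:
arm_command(gripper=[10,10,10,10,10], dp=[[-0.183,0.003,0],[-0.183,0.003,0],[-0.183,0.003,0],[-0.183,0.003,0],[-0.183,0.003,0]], twist=[-0.804,-0.804,-0.804,-0.804,-0.804])

```text
time: 5.1
tool_pos: [482.1, -147.1, 148.6]
tcp_rot: [-3.141, 0.0, 0.661]
contact_force: [1.5, 4.7, -4.8]
grip_width: 25.4
finger_force: 30.0
```

Emit:
arm_command(gripper=[10,10,10,10,10], dp=[[-0.183,0.003,0],[-0.183,0.003,0],[-0.183,0.003,0],[-0.183,0.003,0],[-0.183,0.003,0]], twist=[-0.804,-0.804,-0.804,-0.804,-0.804])

```text
time: 5.72
tool_pos: [466.6, -163.9, 148.7]
tcp_rot: [-3.141, -0.0, 1.012]
contact_force: [1.7, 3.9, -4.7]
grip_width: 25.3
finger_force: 30.0
```

Emit:
arm_command(gripper=[10,10,10,10,10], dp=[[-0.183,0.003,0],[-0.183,0.003,0],[-0.183,0.003,0],[-0.183,0.003,0],[-0.183,0.003,0]], twist=[-0.804,-0.804,-0.804,-0.804,-0.804])

```text
time: 6.35
tool_pos: [458.0, -184.9, 148.8]
tcp_rot: [3.141, -0.0, 1.363]
contact_force: [2.8, 3.9, -5.0]
grip_width: 25.3
finger_force: 30.0
```

Emit:
arm_command(gripper=[10,10,10,10,10], dp=[[0,0,0],[0,0,0],[0,0,0.1],[0,0,0.14],[0,0,0]], twist=[0,0,0,0,0])

```text
time: 6.98
tool_pos: [457.9, -185.0, 142.5]
tcp_rot: [3.141, 0.0, 1.36]
contact_force: [3.5, 2.0, -4.0]
grip_width: 25.1
finger_force: 30.0
```

```bash
python3 - <<'E'
from h import *
im=capture('top')
cv2.imwrite('pics/t1.png',cv2.resize(im[195:325,340:480,::-1],None,fx=4.6,fy=4.6,interpolation=cv2.INTER_CUBIC))
E
```

```text
(no output)
```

View pics/t1.png

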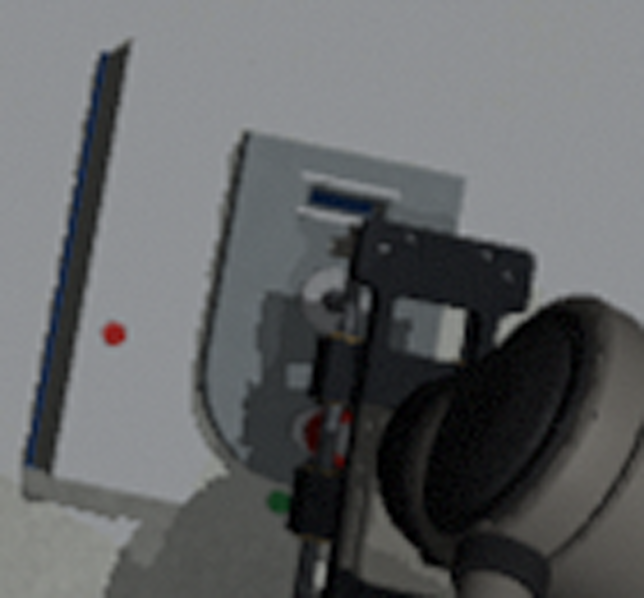

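The slot in the photo sits over the blue opening near crop (345,198). The spring still loads the fingers below index-plate height, so the pin has entered the hole, and I'm lowering it.

Emit:
arm_command(gripper=[10,10,10,10,10], dp=[[0,0,0.14],[0,0,0.14],[0,0,0.12],[0,0,0],[0,0,0]], twist=[0,0,0,0,0])

```text
time: 7.65
tool_pos: [457.9, -184.9, 132.8]
tcp_rot: [3.141, 0.0, 1.36]
contact_force: [2.7, 1.5, -3.3]
grip_width: 25.4
finger_force: 30.0
```

Emit:
arm_command(gripper=[60,60,60,60,60], dp=[[0,0,0],[0,0,0],[0,0,0],[0,0,0],[0,0,0]], twist=[0,0,0,0,0])

```text
time: 8.28
tool_pos: [457.7, -184.9, 132.7]
tcp_rot: [-3.142, 0.0, 1.36]
contact_force: [0.3, -0.3, -0.2]
grip_width: 59.9
finger_force: 0.0
```

Emit:
arm_command(gripper=[60,60,60,60,60], dp=[[0,0,-0.8],[0,0,-0.8],[0,0,-0.8],[0,0,-0.8],[0,0,-0.8]], twist=[0,0,-1,-1,-1])

```text
time: 8.9
tool_pos: [457.7, -184.8, 233.3]
tcp_rot: [-3.141, 0.0, 1.625]
contact_force: [0.3, 0.2, -0.3]
grip_width: 60.3
finger_force: 0.0
```

Emit:
arm_command(gripper=[45,45,45,45,45], dp=[[0,0,0],[0,0,0],[0,0,0],[0.927,0.426,0],[0.927,0.426,0]], twist=[-1,-1,-0.52,0,0])

```text
time: 9.52
tool_pos: [465.8, -134.1, 232.6]
tcp_rot: [-3.141, -0.0, 1.841]
contact_force: [0.5, 0.2, 0.4]
grip_width: 45.1
finger_force: 0.0
```

Emit:
arm_command(gripper=[45,45,45,45,45], dp=[[0.927,0.426,0],[0.927,0.426,0],[0.927,0.426,0],[0.927,0.426,0],[0.927,0.426,0]], twist=[0,0,0,0,0])

```text
time: 10.15
tool_pos: [486.2, -7.8, 232.7]
tcp_rot: [-3.142, 0.0, 1.842]
contact_force: [0.5, -0.4, 0.2]
grip_width: 44.9
finger_force: 0.0
```

Emit:
arm_command(gripper=[45,45,45,45,45], dp=[[0.927,0.426,0],[0.927,0.426,0],[0.927,0.426,0],[0.927,0.426,0],[0.927,0.426,0]], twist=[0,0,0,0,0])

```text
time: 10.78
tool_pos: [506.4, 118.1, 232.7]
tcp_rot: [-3.141, 0.0, 1.842]
contact_force: [0.5, -0.8, -0.7]
grip_width: 45.1
finger_force: 0.0
```

Emit:
arm_command(gripper=[45,45,45,45,45], dp=[[0.927,0.426,0],[0.927,0.426,0],[0.927,0.426,0],[0.927,0.426,0],[0.927,0.426,0]], twist=[0,0,0,0,0])

```text
time: 11.4
tool_pos: [526.7, 244.0, 232.6]
tcp_rot: [-3.141, 0.0, 1.842]
contact_force: [0.4, -0.7, -0.7]
grip_width: 44.9
finger_force: 0.0
```

```bash
python3 - <<'E'
from h import *
im=capture('top'); cv2.imwrite('pics/t2_full.png',im[:,:,::-1])
s=capture('scene'); cv2.imwrite('pics/s2_full.png',s[:,:,::-1])
a=cv2.resize(im[210:320,350:450,::-1],None,fx=5.4,fy=5.4,interpolation=cv2.INTER_CUBIC)
cv2.imwrite('pics/t2.png',a)
E
```

```text
(no output)
```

View pics/t2.png

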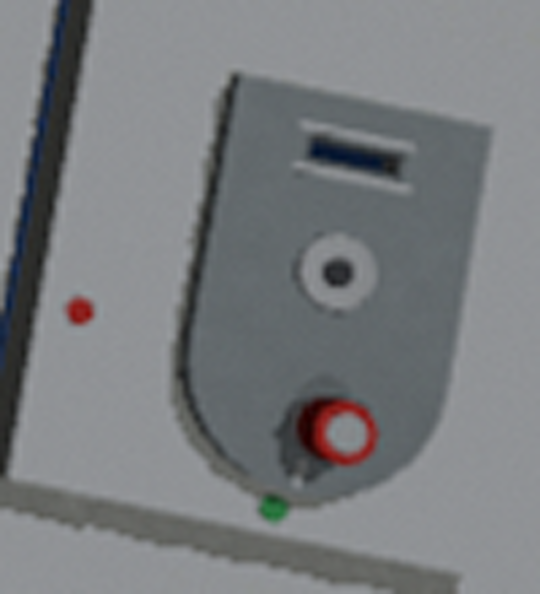

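The shutter is at read with the pointer by the green dot (273,508). The knob is low at (348,432), the slot centre is about (355,158), the pivot is at (339,273) and the square end runs (237,73)–(493,128).

```bash
python3 - <<'E'
from h import *
np.set_printoptions(precision=2,suppress=True)
im=cv2.imread('pics/t2_full.png').astype(float)
f=lambda u,v:((u+.5)/5.4-.5+350,(v+.5)/5.4-.5+210)
W=lambda p,z:onz('top',f(*p),z)[:2]
ang=lambda d:np.arctan2(d[1],d[0])
piv=W((339,273),113); sl=W((355,158),113); kn=W((348,432),161)
print('piv',piv,'slot',sl,'knob',kn,'ps',ang(sl-piv),np.linalg.norm(sl-piv),'kp',ang(piv-kn),np.linalg.norm(piv-kn),'ks',ang(sl-kn),np.linalg.norm(sl-kn))
e=W((237,73),113)-W((493,128),113);print('front edge',ang(e)-np.pi/2,np.linalg.norm(e))
for a,b in(((300,125),(415,150)),((293,167),(411,190))):
    e=W(a,113)-W(b,113);print('line',ang(e)-np.pi/2,np.linalg.norm(e))
e=W((493,128),113)-W((445,400),113);print('side',ang(e))
print('end mid',(W((237,73),113)+W((493,128),113))/2)
# pivot from the two radial grips (knob = tcp along tool y)
u=lambda y:np.array([np.sin(y),-np.cos(y)])
u1,u2=u(.308),u(1.36)
k1=np.array([502.5,-136.7]);k2=np.array([457.8,-184.9])
print('pivot grip',np.linalg.solve([u1,u2],[k1@u1+65,k2@u2+65]), 'cam k1 resid',(np.array([502.7,-136.9])-k1)@u1,(kn-k2)@u2)
# blobs: white marks near slot by local weighting
E
```

```text
piv [ 520.99 -199.56] slot [ 569.71 -208.58] knob [ 458.59 -184.2 ] ps -0.1831170049684086 49.54240299832568 kp -0.2413379516208706 64.26677449816036 ks -0.21599477126146122 113.76176611542338
front edge -0.22128944476783463 110.66706030012293
line -0.2230490651076804 49.63941428029248
line -0.20027744911572176 50.634786498710625
side -0.22567302063205794
end mid [ 594.32 -213.84]
pivot grip [ 521.27 -198.94] cam k1 resid 0.25121902850835903 0.6240390541869756
```

Emit:
arm_command(gripper=[45,45,45,45,45], dp=[[0.927,0.426,0],[0.927,0.426,0],[0,0,0.5],[0,0,0.5],[0,0,0]], twist=[0,0,0,0,0])

```text
time: 12.12
tool_pos: [534.0, 292.1, 205.9]
tcp_rot: [-3.138, 0.001, 1.841]
contact_force: [0.0, 0.4, -0.0]
grip_width: 44.8
finger_force: 0.0
```

Emit:
arm_command(gripper=[45,45,45,45,45], dp=[[0.06,0.04,0.94],[0,0,0.94],[0,0,0.94],[0,0,0.94],[0,0,0.94]], twist=[0,0,0,0,0])

```text
time: 12.75
tool_pos: [535.6, 294.5, 89.8]
tcp_rot: [3.141, 0.0, 1.841]
contact_force: [-1.0, 0.5, 0.1]
grip_width: 45.0
finger_force: 0.0
```

```bash
python3 - <<'E'
from h import *
np.set_printoptions(precision=2,suppress=True)
o=get_obs();print(o['tool_pos'],o['contact_force'])
g=cv2.imread('pics/t2_full.png').astype(float).mean(2)
f=lambda u,v:((u+.5)/5.4-.5+350,(v+.5)/5.4-.5+210)
# white marks: pixels brighter than plate in a mask around the slot
m=np.zeros_like(g,np.uint8)
cv2.fillPoly(m,[np.round([f(*p) for p in((285,112),(425,140),(420,205),(280,178))]).astype(int)],1)
base=np.median(g[m>0]); w=np.clip(g-base-12,0,None)*m
yy,xx=np.nonzero(w)
P=np.array([onz('top',(x,y),113)[:2] for x,y in zip(xx,yy)]); ww=w[yy,xx]
print(base,len(ww)); 
c=(P*ww[:,None]).sum(0)/ww.sum(); print('mean',c)
# split by side, centroid per line
d=np.array([np.cos(-.222),np.sin(-.222)]); s=(P-c)@d
L=[]
for k in (s>0,s<0):
    q=P[k];v=ww[k];mc=(q*v[:,None]).sum(0)/v.sum();C=np.cov(q.T,aweights=v);e=np.linalg.eigh(C)[1][:,1]
    print(mc,v.sum(),'dir',(np.arctan2(e[1],e[0])%np.pi)-np.pi/2); L.append(mc)
print('slot',sum(L)/2)
E
```

```text
[535.63 294.5   89.84] [-1.04  0.49  0.07]
103.66666666666667 81
mean [ 570.1  -209.16]
[ 579.36 -210.66] 597.3333333333331 dir -0.22726196387214004
[ 561.44 -207.74] 637.6666666666664 dir -0.22826118892349267
slot [ 570.4 -209.2]
```

Emit:
arm_command(gripper=[5,5,5,5,5], dp=[[0,0,0.06],[0,0,0],[0,0,0],[0,0,0],[0,0,0]], twist=[0,0,0,0,0])

```text
time: 13.38
tool_pos: [535.7, 295.4, 89.7]
tcp_rot: [3.14, 0.0, 1.842]
contact_force: [-1.3, -0.6, 5.6]
grip_width: 14.3
finger_force: 30.0
```

Emit:
arm_command(gripper=[5,5,5,5,5], dp=[[0,0,-0.2],[0,0,-0.6],[0,0,-1],[0,0,-1],[0,0,-1]], twist=[0,0,0,0,0])

```text
time: 14.0
tool_pos: [535.5, 295.3, 185.5]
tcp_rot: [3.141, -0.0, 1.842]
contact_force: [0.9, 0.2, -0.8]
grip_width: 14.0
finger_force: 30.0
```

Emit:
arm_command(gripper=[5,5,5,5,5], dp=[[0,0,-1],[0,0,-1],[0,0,-1],[0,0,0],[0,0,0]], twist=[0,0,0,0,0])

```text
time: 14.62
tool_pos: [534.9, 295.1, 257.9]
tcp_rot: [-3.14, 0.0, 1.842]
contact_force: [-0.2, 0.1, -0.0]
grip_width: 14.0
finger_force: 30.0
```

```bash
python3 - <<'E'
from h import *
o=get_obs();print(o['tool_pos'],o['tcp_rot'],o['contact_force'])
im=capture('top');s=capture('scene')
cv2.imwrite('pics/t3_full.png',im[:,:,::-1])
p=proj('scene',o['tool_pos'])[0].astype(int);q=proj('top',o['tool_pos'])[0].astype(int);print(p,q)
p0=p-[35,45];q0=q-[40,45]
a=cv2.resize(s[p0[1]:p0[1]+110,p0[0]:p0[0]+75,::-1],None,fx=5,fy=5,interpolation=cv2.INTER_CUBIC)
b=cv2.resize(im[q0[1]:q0[1]+110,q0[0]:q0[0]+80,::-1],None,fx=5,fy=5,interpolation=cv2.INTER_CUBIC)
print(p0,q0);cv2.imwrite('pics/g3.png',np.hstack([a,b]))
E
```

```text
[534.93550662 295.11781535 257.89646699] [-3.14035147e+00  2.66237397e-04  1.84194862e+00] [-0.22755174  0.10322009 -0.04557916]
[384 159] [181 254]
[349 114] [141 209]
```

View pics/g3.png

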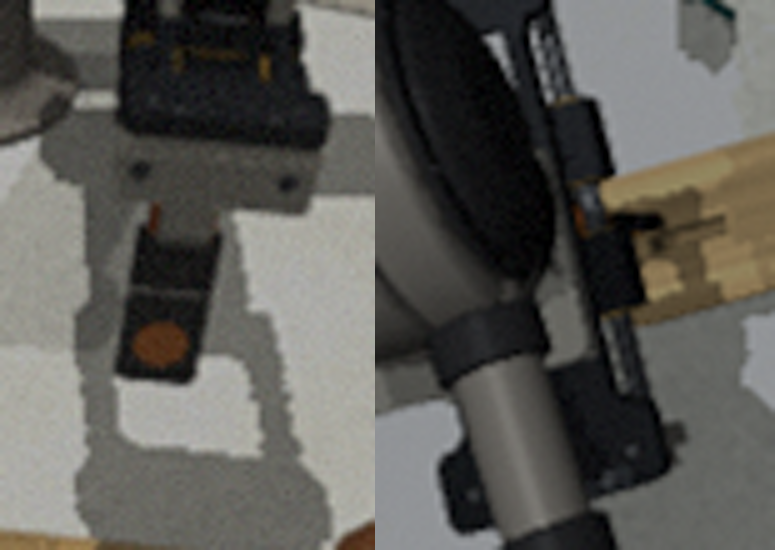

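The filter is held upright, with the white line at crop (133,289)–(207,292) and the bottom edge at (115,373)–(192,382). I'm fitting its offset in the grip.

```bash
python3 - <<'E'
from h import *
from scipy.optimize import least_squares
np.set_printoptions(precision=2,suppress=True)
T=np.array([534.93,295.12,257.9]);R=Ro.from_euler('xyz',[np.pi,0,1.842]).as_matrix()
px=lambda u,v:np.array([(u+.5)/5-.5+349,(v+.5)/5-.5+114])
obs=np.array([px(133,289),px(207,292),px(115,373),px(192,382)])
# tool frame: x along blade, z down ; tool x (-.27,.96): +x is image right?
def model(q):
    s,z0,t=q; c,sn=np.cos(t),np.sin(t)
    pts=[]
    for x,z in((-18,46),(18,46),(-18,96),(18,96)): # below tab centre
        pts.append([s+c*x+sn*z, 3, z0-sn*x+c*z])
    return proj('scene',T+np.array(pts)@R.T)
print(R, model([0,-16,0]),obs)
r=least_squares(lambda q:(model(q)-obs).ravel(),[0,-16,0]);print(r.x,r.fun)
r=least_squares(lambda q:(model([q[0],q[1],0])-obs).ravel(),[0,-16]);print('notilt',r.x,r.fun)
# slot via scene camera
s=cv2.imread('pics/s2_full.png')
print(proj('scene',[[570.4,-209.2,113],[521.2,-199,113],[457.8,-184.9,161],[594.3+12,-213.8+54,113]]))
a=cv2.resize(s[125:190,150:260],None,fx=7,fy=7,interpolation=cv2.INTER_CUBIC);cv2.imwrite('pics/s2c.png',a)
E
```

```text
[[-0.27  0.96  0.  ]
 [ 0.96  0.27  0.  ]
 [ 0.    0.   -1.  ]] [[373.85 170.64]
 [390.46 172.26]
 [370.86 188.8 ]
 [386.87 190.46]] [[375.2 171.4]
 [390.  172. ]
 [371.6 188.2]
 [387.  190. ]]
[  0.74 -16.43   0.  ] [-0.94 -0.87  0.89  0.12 -0.3   0.51  0.33  0.34]
notilt [  0.89 -16.43] [-0.92 -0.88  0.91  0.14 -0.32  0.49  0.3   0.35]
[[192.96 167.3 ]
 [206.32 159.38]
 [220.95 135.31]
 [200.12 178.62]]
```

View pics/s2c.png

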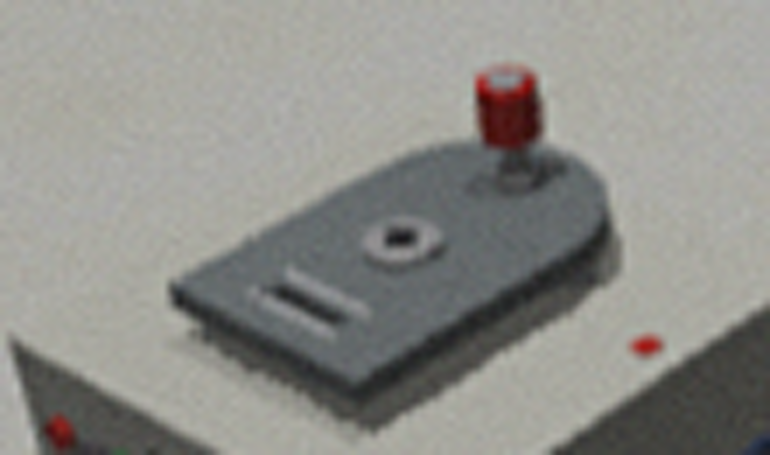

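Emit:
arm_command(gripper=[5,5,5,5,5], dp=[[0,0,0],[0,0,0],[0,0,0],[0,0,0],[0,0,0]], twist=[0.942,0.942,0.942,0.942,0.942])

```text
time: 15.35
tool_pos: [535.0, 295.1, 257.4]
tcp_rot: [-3.14, 0.001, 1.428]
contact_force: [0.2, -0.5, -0.4]
grip_width: 14.0
finger_force: 30.0
```

Emit:
arm_command(gripper=[5,5,5,5,5], dp=[[0,0,0],[-0.966,0.29,0],[-0.966,0.29,0],[-0.966,0.29,0],[-0.966,0.29,0]], twist=[0.942,0,0,0,0])

```text
time: 15.98
tool_pos: [542.0, 193.8, 257.6]
tcp_rot: [-3.14, 0.001, 1.349]
contact_force: [-0.3, 1.2, -0.8]
grip_width: 13.5
finger_force: 30.0
```

Emit:
arm_command(gripper=[5,5,5,5,5], dp=[[-0.966,0.29,0],[-0.966,0.29,0],[-0.966,0.29,0],[-0.966,0.29,0],[-0.966,0.29,0]], twist=[0,0,0,0,0])

```text
time: 16.6
tool_pos: [550.7, 68.1, 257.7]
tcp_rot: [-3.14, 0.0, 1.349]
contact_force: [-0.6, 0.8, 0.5]
grip_width: 14.1
finger_force: 30.0
```

Emit:
arm_command(gripper=[5,5,5,5,5], dp=[[-0.966,0.29,0],[-0.966,0.29,0],[-0.966,0.29,0],[-0.966,0.29,0],[-0.966,0.29,0]], twist=[0,0,0,0,0])

```text
time: 17.23
tool_pos: [559.5, -57.6, 257.6]
tcp_rot: [-3.14, 0.0, 1.349]
contact_force: [0.4, -1.0, -1.0]
grip_width: 13.6
finger_force: 30.0
```

Emit:
arm_command(gripper=[5,5,5,5,5], dp=[[-0.966,0.29,0],[-0.966,0.29,0],[-0.966,0.29,0],[-0.966,0.29,0],[-0.966,0.29,0]], twist=[0,0,0,0,0])

```text
time: 17.85
tool_pos: [568.3, -183.3, 257.6]
tcp_rot: [-3.14, -0.0, 1.349]
contact_force: [0.5, -0.9, -0.6]
grip_width: 13.7
finger_force: 30.0
```

Emit:
arm_command(gripper=[5,5,5,5,5], dp=[[-0.966,0.29,0],[0,0,0.5],[0,0,0.5],[0,0,0.5],[0,0,0]], twist=[0,0,0,0,0])

```text
time: 18.48
tool_pos: [569.8, -206.8, 219.7]
tcp_rot: [-3.139, -0.001, 1.35]
contact_force: [0.5, -0.7, -0.4]
grip_width: 13.9
finger_force: 30.0
```

```bash
python3 - <<'E'
from h import *
s=capture('scene');cv2.imwrite('pics/s4_full.png',s[:,:,::-1])
a=cv2.resize(s[120:190,145:245,::-1],None,fx=8,fy=8,interpolation=cv2.INTER_CUBIC);cv2.imwrite('pics/s4.png',a)
o=get_obs();print(o['tool_pos'],o['tcp_rot'])
E
```

```text
[ 570.27536332 -207.12788004  220.71190938] [-3.14053541e+00 -2.50073815e-04  1.34947615e+00]
```

View pics/s4.png

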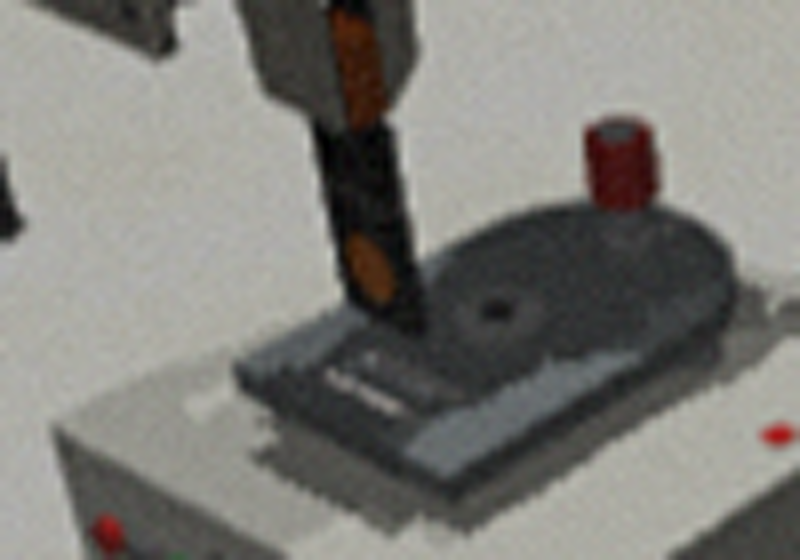

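The blade bottom front edge runs (350,305)–(405,335) in the crop, just above the slot, whose outer white line runs (325,368)–(405,415). I'm working out the relative offset with the same camera, so its bias cancels.

```bash
python3 - <<'E'
from h import *
from scipy.optimize import least_squares
np.set_printoptions(precision=2,suppress=True)
o=get_obs();T=o['tool_pos'];T[2]=220.4;print(o['tool_pos'])
R=Ro.from_euler('xyz',[np.pi,0,1.349]).as_matrix();S=np.array([570.1,-209.3,113])
bias=np.array([194.0,167.86])-proj('scene',S)[0];print('bias',bias)
px=lambda u,v:np.array([(u+.5)/8-.5+145,(v+.5)/8-.5+120])
pts={'L':(350,305,18),'R':(405,335,-18)}
for k,(u,v,x) in pts.items(): print(k,px(u,v)-bias,[proj('scene',T+R@[s+sg*18,3,79.7])[0] for s in(-1.4,) for sg in(1,-1)])
ob=np.array([px(350,305),px(405,335)])-bias
def m(q): 
    P=[T+R@[q[0]+g*18,3,q[1]] for g in(-1,1)]
    return proj('scene',P)
A=m([0,79.7]); o2=ob if np.sign((A[1]-A[0])[0])==np.sign((ob[1]-ob[0])[0]) else ob[::-1]
r=least_squares(lambda q:(m(q)-o2).ravel(),[0,79.7]);print(r.x,r.fun)
r=least_squares(lambda q:(m([q[0],79.7])-o2)[:,0].ravel(),[0]);print('s, x only',r.x)
E
```

```text
[ 570.28 -207.13  220.4 ]
bias [1.01 0.63]
L [187.31 157.06] [array([195.27, 161.46]), array([186.43, 157.  ])]
R [194.18 160.81] [array([195.27, 161.46]), array([186.43, 157.  ])]
[-1.73 78.93] [-1.01 -0.35  0.96  0.37]
s, x only [-1.89]
```

Emit:
arm_command(gripper=[5,5,5,5,5], dp=[[-0.016,0.012,0],[0,0,0.3],[0,0,0.3],[0,0,0.2],[0,0,0]], twist=[0,0,0,0,0])

```text
time: 19.15
tool_pos: [570.3, -208.1, 200.6]
tcp_rot: [-3.14, -0.0, 1.349]
contact_force: [0.4, 1.1, 0.2]
grip_width: 13.8
finger_force: 30.0
```

Emit:
arm_command(gripper=[5,5,5,5,5], dp=[[0,0,0],[0,0,0.1],[0,0,0.1],[0,0,0.1],[0,0,0.1]], twist=[0,0,0,0,0])

```text
time: 19.77
tool_pos: [570.6, -208.2, 191.0]
tcp_rot: [-3.142, 0.0, 1.349]
contact_force: [-0.3, 0.2, -1.2]
grip_width: 13.6
finger_force: 30.0
```

Emit:
arm_command(gripper=[5,5,5,5,5], dp=[[0,0,0.06],[0,0,0.06],[0,0,0.06],[0,0,0],[0,0,0]], twist=[0,0,0,0,0])

```text
time: 20.4
tool_pos: [570.6, -208.3, 186.7]
tcp_rot: [3.142, 0.0, 1.349]
contact_force: [-0.6, -0.6, 0.1]
grip_width: 13.6
finger_force: 30.0
```

No force with the blade about 6 mm below the plate top, so it has entered the slot. I'm continuing down.

Emit:
arm_command(gripper=[5,5,5,5,5], dp=[[0,0,0.12],[0,0,0.12],[0,0,0.12],[0,0,0.12],[0,0,0.0]], twist=[0,0,0,0,0])

```text
time: 21.02
tool_pos: [570.4, -208.3, 174.3]
tcp_rot: [-3.141, 0.0, 1.349]
contact_force: [-0.3, -1.5, -0.6]
grip_width: 13.8
finger_force: 30.0
```

```bash
python3 -c "
from h import *
o=get_obs();print(o['tool_pos'],o['contact_force'],o['moment'])"
```

```text
[ 570.43508805 -208.26745191  174.29476604] [-0.31015905 -1.50175854 -0.64457757] [-0.21588484 -0.01603427 -0.06909447]
```

Emit:
arm_command(gripper=[5,5,5,5,5], dp=[[0,0,0.15],[0,0,0.15],[0,0,0.15],[0,0,0.15],[0,0,0]], twist=[0,0,0,0,0])

```text
time: 21.65
tool_pos: [570.4, -208.2, 159.2]
tcp_rot: [-3.141, -0.0, 1.349]
contact_force: [-0.9, -0.9, -1.0]
grip_width: 14.0
finger_force: 30.0
```

Another 16.6 mm brings the line level with the plate.

Emit:
arm_command(gripper=[5,5,5,5,5], dp=[[0,0,0.17],[0,0,0.17],[0,0,0.17],[0,0,0.15],[0,0,0]], twist=[0,0,0,0,0])

```text
time: 22.28
tool_pos: [570.4, -208.2, 142.7]
tcp_rot: [-3.141, -0.0, 1.349]
contact_force: [-0.4, -1.3, -0.8]
grip_width: 13.9
finger_force: 30.0
```

Emit:
arm_command(gripper=[5,5,5,5,5], dp=[[0,0,0],[0,0,0],[0,0,0],[0,0,0],[0,0,0]], twist=[0,0,0,0,0])

```text
time: 22.9
tool_pos: [570.6, -208.3, 143.2]
tcp_rot: [-3.142, 0.0, 1.349]
contact_force: [-1.5, -0.8, -1.2]
grip_width: 13.5
finger_force: 30.0
```

```bash
python3 - <<'E'
from h import *
s=capture('scene')
a=cv2.resize(s[120:190,145:245,::-1],None,fx=8,fy=8,interpolation=cv2.INTER_CUBIC);cv2.imwrite('pics/s5.png',a)
E
```

```text
(no output)
```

View pics/s5.png

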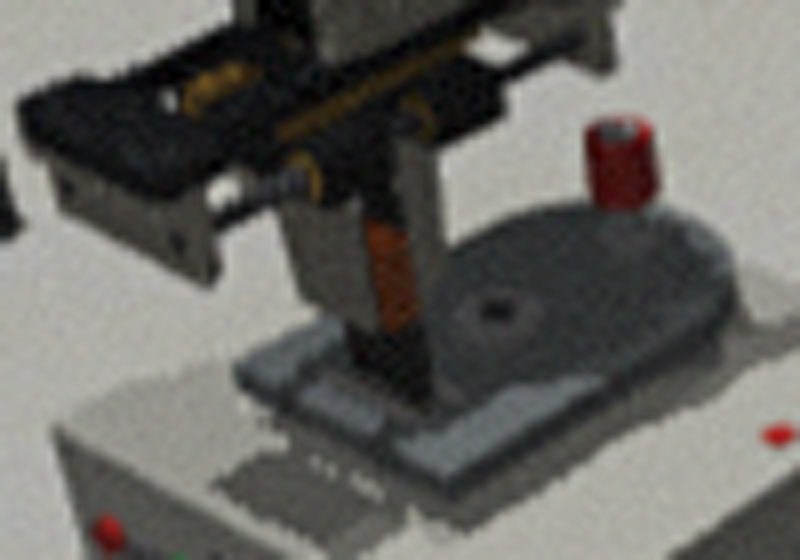

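The blade stands in the slot at about (395,390), with roughly 30 mm of blade showing under the tab. That is the expected amount with the line at the plate's top, and the forces are near zero, so I'm handing in.

```bash
python3 -c "
from plant import *
print(close_job())"
```

```text
the job is handed in; nothing more can be done
None
```

I handed the job in at about 23 s of the 58 s allowed, but `close_job()` returned no verdict. The shutter is at read with the plunger home, and the gripper holds the amber filter in the slot with its line about level with the plate top and near-zero contact force.

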